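Draw the print out from under the riser and slide it home in the sign frame

TASK

The mounted landscape print has ended up under the clear display riser. Keeping it flat on the table and pressing gently, slide it out and on into the aluminium sign frame, under the frame's lips and fully home against its end wall. Leave the ornaments on the riser and the jar and mug behind the frame where they are.

Things in the scene. Friction and masses are not known exactly. Their poses are not given: they have to be found in the camera images.
- print: Mounted landscape print, a stiff loose panel lying flat: 120 mm (its x) x 170 mm (its y) x 6 mm, about 0.18 kg. White border, green hill, blue sky. Origin at the centre of its underside, z up. Slick felt back, grippy face: fingertips pressing on the face with 10 to 20 N drag it without slipping. Never press it with more than 45 N. At first only its -x edge peeps out from under the riser.
- riser: Display riser fixed to the table: clear, slightly milky acrylic deck 130 mm (its x) x 260 mm (its y), underside 112 mm and top 120 mm above the table. Legs 12 mm thick (feet 20 mm) stand at the four corners, 9 mm in from the edges; between them it is open to the front (-x). Origin on the table under the deck's centre, z up.
- riser_edge (a point): Middle of the lower edge of the deck's front, which carries an aluminium strip; 112 mm up, 68 mm from the riser's origin along -x. The print peeps out about 14 to 26 mm in front of the deck here. A vertical gripper's body would hit the deck; a tool tilted 25 to 40 degrees, fingertips leaning forward under the deck, can press the print near its -x edge.
- frame: Aluminium sign frame fixed to the table: two rails along its y, 128 mm apart, end wall at +y, open at -y and above, no floor. Walls 8 mm thick, 14 mm high, with a lip on top reaching 8 mm inward, 11 mm clear beneath it. The print slides in flat, its y along the frame's. Origin on the table where the print's centre is when home; end wall's inner face at y = +85 mm.
- frame_mouth (a point): Middle of the frame's mouth on the table, 118 mm from the frame's origin along its -y. Two splayed lead-ins, 12 mm high and about 170 mm apart here, narrow to the 128 mm between the rails, which begin 75 mm from the origin. The print enters here and moves along the frame's +y.
- snow_globe: Snow globe with blue base, 64 mm wide and 65 mm high, loose on the rear part of the riser's deck. Origin at the centre of its underside.
- ceramic_house: Light blue ceramic house with red roof, 32 x 39 x 68 mm, loose on the rear part of the riser's deck. Origin at the centre of its underside.
- candle_jar: Glass candle jar, 76 mm wide and 90 mm high, standing on the table behind the frame. Origin at the centre of its underside.
- mug: White mug, 78 x 116 mm with its handle, 101 mm high, standing on the table behind the frame. Origin at the centre of its underside.

How it is judged:
By the outcome, as a careful person would: the job done as asked, in the order asked, and still so for the second after the job is handed in, with the robot touching nothing.
It also fails if it takes over 72 s, if anything falls off the work surface, if the arm or the gripper's body presses on something with over 40 N, if the wrist force passes 120 N, or if a joint passes its speed limit or range.

ROBOT

A 7-joint arm with a two-finger parallel gripper is mounted at the origin on a cart in front of the work surface, level with it; the furniture and walls round the work are solid. World frame = base frame: x ahead of the robot, y to its left, z up, the work surface at z = 0. Lengths are in m, angles in rad, forces in N, time in s.
With the tool pointing down it reaches from about 0.4 to 0.9 m from the base axis. Payload 5.5 kg.
Tool frame: the origin (TCP) lies on the centre line of the jaws, within the pads' length; the fingertips stand 14 mm ahead of it and the grasp point (between the pads) lies 5 mm behind it; z points along the fingers, y is the line along which they close (so a half turn about z gives the same grasp; the last joint's range is limited). The gripper opens to 92 mm and grips with 3 to 60 N. Pads are 19 mm wide; open, the fingers measure 130 mm over their backs; the gripper's body (75 mm by 190 mm) begins 47 mm behind the grasp point.
Start: joints at [-0.86, 0.501, -0.427, 1.55, 0.221, 1.138, -0.21], TCP at [0.281, 0.586, 0.241] pointing down, gripper open.
Joint ranges: [-2.88, 2.88], [-0.31, 2.03], [-1.54, 1.56], [0.2, 2.42], [-1.41, 4.55], [0.19, 2.02], [-2.57, 2.57]. Speed limits (rad/s): [2.57, 2.57, 3.14, 3.14, 3.14, 3.14, 3.14].

INTERFACE

Orientations are given as a rotation vector (axis times angle).
In Python, from bench import manip gives the robot as it stands.
- The arm moves only by the tool move_arm, never from a script. Its argument "rows" is one flat list of numbers, 6 for each row, row after row: the shift along the tool's x, y, z in mm, then the turn, a rotation vector about the tool's x, y, z in degrees. A call has exactly 8 rows; each row shifts and turns the commanded pose from where the row before left it, along the tool's axes as they then stand; what a row does not reach is not made up. A row lasts 1/8 s, in which the tool goes at most 62.5 mm and 10.7 degrees, less where a joint would pass 70% of its speed; a pose out of reach is approached as far as the arm can. A call is refused whole if a number of a shift passes 62.5 or a number of a turn 10.7, either way. A call with a gripper value outside its range is refused whole. "gripper" is the closure, from -1 (fully open) to 1 (shut), so that 0 is half open, set as the call begins (left out, the last holds). The fingers move at their own pace and stop on an object; "squeeze" is the grip in N (left out, the last holds). Time passes only in rows, so rows that do not move let the fingers close, or fill a call up. It gives the time, the measured TCP pose, the force, the opening and the grip force at its end, in the units of the state.
- manip.observe(): the state, without advancing time (a new reading comes with each control period).
- manip.camera(name): name is "scene" or "side" or "wrist"; returns a dict with "color" (400x640x3 uint8, red, green, blue), "camera_matrix" (3x3 intrinsics, pixels), "D" ([k1, k2, p1, p2, k3] as OpenCV has them; the pictures are not rectified), "rvec" (rotation vector, rad) and "tvec" (3), from world to camera coordinates, as OpenCV has them; the wrist camera has in their place "mount" (4x4, takes a point from camera to tool coordinates, whose origin is the TCP and whose axes are the flange's). Camera axes: x right, y down, z forward; pixel columns grow to the right and rows downward; lengths in m; the calibration is good to about 2 mm. A picture is of the moment at which its call begins: read the wrist's pose just before it. There is no depth.
- manip.sign_off(): hands the job in; it is judged then, once.
The state is a dict: "clock": time; "joint_pos": joint angles; "dq": joint speeds; "joint_efforts": joint torques, N m; "ee_pos": TCP position; "eef_rot": TCP orientation; "ft_force": force on the tool from outside, world axes, zero at the start; "moment": the same for the moment, N m; "finger_gap": opening from 0.0 (shut) to 1.0 (fully open); "grasp_force": force on a finger pad.
Only numpy, scipy, OpenCV 4.12 (cv2) and the standard library are available. Lean on these libraries where they do the work, as an engineer would, in place of code of your own. Each camera call takes 0.05 s, during which the arm holds its last target. There are 200 camera calls.

## Working session

There is one attempt and no reset: what is moved stays moved. The work goes in short steps, Python scripts to look and compute and a tool call to move; the robot and the scene stay as the last step left them, time stands still between calls to the robot, and variables do not carry over. Pictures are saved under pics/ and viewed, at most 10 in all, crops included, and the job is handed in when it is done.

Besides the shell and the picture viewer there is one more tool, called after "Request:" by a JSON object that holds its "op" and its "data". move_arm: Moves the arm, as the interface text tells. Its arguments: {"type":"object","properties":{"rows":{"type":"array","items":{"type":"number"}},"gripper":{"type":"number"},"squeeze":{"type":"number"}},"required":["rows"]}

```bash
mkdir -p pics; ls; cat > h.py <<'E'
import numpy as np, cv2
from bench import manip
def snap(name):
    c=manip.camera(name); return c
def ray(c,uv):
    K=np.array(c["camera_matrix"]);D=np.array(c["D"])
    p=cv2.undistortPoints(np.array(uv,float).reshape(-1,1,2),K,D).reshape(-1,2)
    d=np.c_[p,np.ones(len(p))]
    if "rvec" in c:
        R=cv2.Rodrigues(np.array(c["rvec"],float))[0];t=np.array(c["tvec"],float).ravel()
        return -R.T@t, d@R
    M=c["T"]@np.array(c["mount"]); return M[:3,3], d@M[:3,:3].T
def onz(c,uv,z):
    o,d=ray(c,uv); return o+d*((z-o[2])/d[:,2])[:,None]
def wrist():
    s=manip.observe(); T=np.eye(4);T[:3,:3]=cv2.Rodrigues(np.array(s["eef_rot"],float))[0];T[:3,3]=s["ee_pos"]
    c=manip.camera("wrist"); c["T"]=T; return c
def proj(c,P):
    return cv2.projectPoints(np.array(P,float).reshape(-1,1,3),np.array(c["rvec"],float),np.array(c["tvec"],float),np.array(c["camera_matrix"]),np.array(c["D"]))[0].reshape(-1,2)
def save(c,n): cv2.imwrite("pics/"+n,c["color"][:,:,::-1])
E
python3 - <<'E'
from h import *
import pickle
s=manip.observe();print(s)
print(cv2.Rodrigues(np.array(s["eef_rot"],float))[0].round(3))
C={n:snap(n) for n in("scene","side")}
pickle.dump(C,open("c0.pkl","wb"))
for n in C:
    save(C[n],n+"0.png"); print(n,ray(C[n],[[320,200]]))
E
```

```text
pics
{'clock': 0.0, 'joint_pos': array([-0.85979584,  0.5018563 , -0.4267816 ,  1.55145787,  0.22081076,
        1.13828987, -0.21032994]), 'dq': array([-3.76443630e-04, -2.29938502e-05,  2.76847468e-04, -1.70882735e-03,
        1.48426108e-03,  1.15174422e-03, -1.10998844e-03]), 'joint_efforts': array([-7.27075803e-04, -5.66595411e+01, -5.81623480e+00, -2.79100031e+01,
       -6.86223549e-02,  3.08326038e-02,  1.97558184e-04]), 'ee_pos': array([0.28119441, 0.58527804, 0.23966891]), 'eef_rot': array([-6.97397856e-01, -3.06270612e+00,  2.97021488e-03]), 'ft_force': array([ 0.05713586, -0.4792351 ,  0.32222518]), 'moment': array([-0.01233239, -0.03925314, -0.03351223]), 'grasp_force': 0.0, 'finger_gap': 1.0018835927186094}
[[-0.901  0.433 -0.001]
 [ 0.433  0.901 -0.002]
 [ 0.    -0.002 -1.   ]]
scene (array([ 0.02495864, -0.71293719,  0.9935459 ]), array([[ 0.43146924,  0.55713029, -0.70956364]]))
side (array([ 0.39544324, -0.63874569,  1.03318019]), array([[ 0.15512218,  0.54568163, -0.82351071]]))
```

View pics/scene0.png

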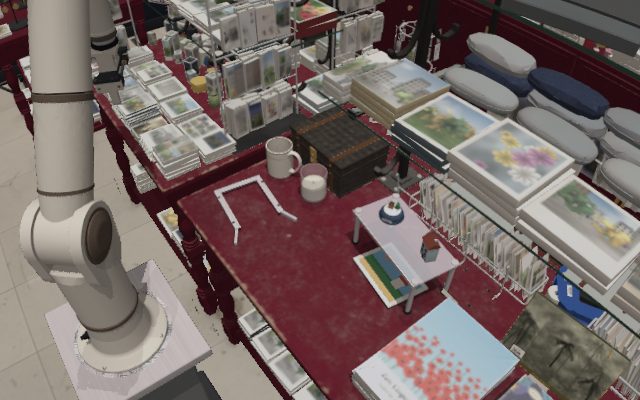

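View pics/side0.png

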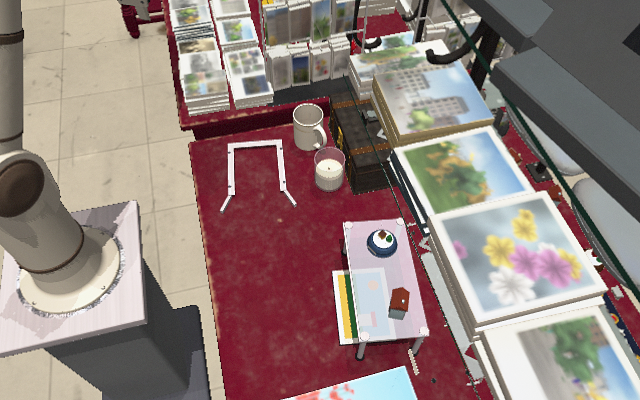

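The scene view shows the frame (~220,190 to 295,215), with the mug and jar behind it and the print under the riser (~390,275). In the side view the frame corners are near (228,145) and (285,143), the print's left edge runs from (333,271) to (341,345), and the deck's front edge from (345,222) to (343,335).

```bash
python3 - <<'E'
import cv2,numpy as np
a=cv2.imread("pics/side0.png")
l=cv2.resize(a[130:220,210:310],None,fx=4,fy=4,interpolation=cv2.INTER_CUBIC)
r=cv2.resize(a[212:362,325:425],None,fx=4,fy=4,interpolation=cv2.INTER_CUBIC)
o=np.zeros((600,800,3),np.uint8);o[:360,:400]=l;o[:,400:]=r
cv2.imwrite("pics/crop1.png",o)
E
```

```text
(no output)
```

View pics/crop1.png

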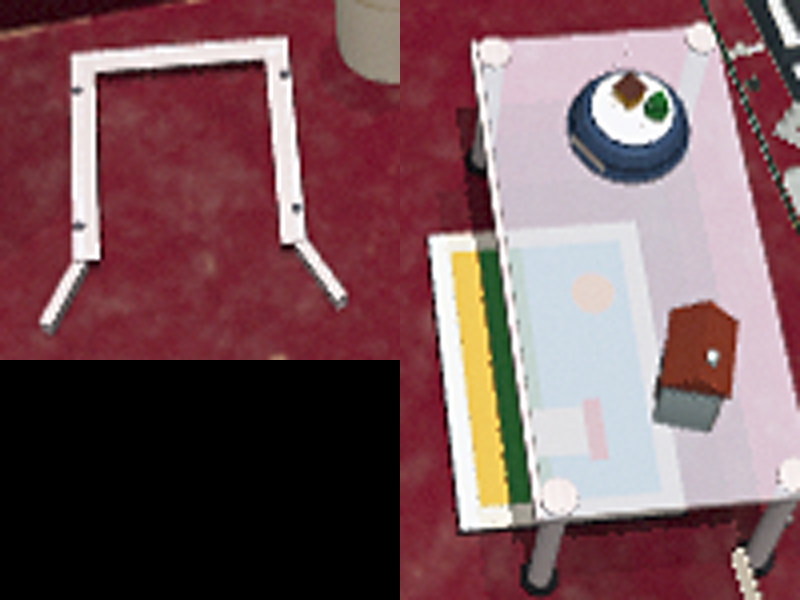

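```bash
cat > fit.py <<'E'
from h import *
def kabsch(M,P):
    M=np.array(M,float);P=P[:,:2];m=M.mean(0);p=P.mean(0)
    H=(M-m).T@(P-p); th=np.arctan2(H[0,1]-H[1,0],H[0,0]+H[1,1])
    R=np.array([[np.cos(th),-np.sin(th)],[np.sin(th),np.cos(th)]])
    return p-R@m,th,R,np.linalg.norm((M@R.T+(p-R@m))-P,axis=1)*1e3
E
python3 - <<'E'
from fit import *
import pickle
C=pickle.load(open("c0.pkl","rb"));c=C["side"]
L=lambda a:(np.array(a)+.5)/4-.5+[210,130]
R=lambda a:(np.array(a)-[400,0]+.5)/4-.5+[325,212]
f=onz(c,L([[72,53],[288,38],[305,240],[283,243],[99,260],[73,258]]),.014)
print(f.round(4))
o,th,_,e=kabsch([[-.072,.093],[.072,.093],[.072,-.075],[.056,-.075],[-.056,-.075],[-.072,-.075]],f)
print("frame",o,np.degrees(th),e.round(1))
p=onz(c,R([[428,237],[635,222],[683,505],[460,532]]),.006)
o,th,_,e=kabsch([[-.06,.085],[.06,.085],[.06,-.085],[-.06,-.085]],p);print("print",p.round(4),o,np.degrees(th),e.round(1))
r=onz(c,R([[472,42],[712,25],[538,520]]),.12)
o,th,_,e=kabsch([[-.065,.13],[.065,.13],[-.065,-.13]],r);print("riser",r.round(4),o,np.degrees(th),e.round(1))
for n in ("scene","side"): print(proj(C[n],[[.5,0,0],[.6,0,0],[.5,.1,0]]).round(0))
E
```

```text
[[0.3967 0.2746 0.014 ]
 [0.5382 0.2528 0.014 ]
 [0.5131 0.0877 0.014 ]
 [0.4994 0.0888 0.014 ]
 [0.3869 0.1039 0.014 ]
 [0.3716 0.1093 0.014 ]]
frame [0.45378036 0.17165727] -8.45867483359314 [0.6 0.5 1.2 1.3 1.8 1.3]
print [[ 0.565  -0.1523  0.006 ]
 [ 0.6814 -0.1724  0.006 ]
 [ 0.6525 -0.3342  0.006 ]
 [ 0.536  -0.3189  0.006 ]] [ 0.60870443 -0.24443302] -9.539483360324168 [2.1 1.9 4.2 0.8]
riser [[ 0.5997 -0.101   0.12  ]
 [ 0.728  -0.1225  0.12  ]
 [ 0.5568 -0.358   0.12  ]] [ 0.64240259 -0.24012679] -9.478278852609872 [0.2 0.2 0.3]
[[297. 235.]
 [326. 218.]
 [276. 213.]]
[[289. 223.]
 [329. 214.]
 [280. 190.]]
```

Request:
{"op": "move_arm", "data": {"rows": [0,0,0,0,0,-8.1,0,0,0,0,0,-8.1,-24,-50,0,0,0,0,-24,-50,0,0,0,0,-24,-50,0,0,0,0,-24,-50,0,0,0,0,-24,-50,0,0,0,0,-24,-50,0,0,0,0], "gripper": -1}}

```text
clock: 1.1
ee_pos: [0.3743, 0.2643, 0.2406]
eef_rot: [-0.259, -3.131, 0.0]
ft_force: [1.0, 0.4, 0.1]
finger_gap: 1.0
grasp_force: 0.0
```

Request:
{"op": "move_arm", "data": {"rows": [-24,-56,0,0,0,0,-24,-56,0,0,0,0,-24,-56,0,0,0,0,-24,-56,0,0,0,0,-24,-56,0,0,0,0,-24,-56,0,0,0,0,-24,-56,0,0,0,0,-20,-50,0,0,0,0]}}

```text
clock: 2.1
ee_pos: [0.487, -0.2027, 0.2405]
eef_rot: [-0.26, -3.131, 0.0]
ft_force: [0.6, 0.4, -0.2]
finger_gap: 1.002
grasp_force: 0.0
```

Request:
{"op": "move_arm", "data": {"rows": [0,0,0,0,-10,0,0,0,0,0,-10,0,0,0,0,0,-10,0,0,0,0,0,0,0,0,0,0,0,0,0,0,0,0,0,0,0,0,0,0,0,0,0,0,0,0,0,0,0]}}

```text
clock: 3.1
ee_pos: [0.4877, -0.2005, 0.2409]
eef_rot: [0.215, 2.61, -0.058]
ft_force: [-0.3, 0.6, -0.5]
finger_gap: 1.0
grasp_force: 0.0
```

```bash
python3 - <<'E'
from h import *
import pickle
c=wrist();save(c,"w1.png");pickle.dump(c,open("w1.pkl","wb"))
print(ray(c,[[320,200]]))
E
```

```text
(array([ 0.3543025 , -0.17892124,  0.32812547]), array([[ 0.69866105, -0.12345604, -0.70484188]]))
```

View pics/w1.png

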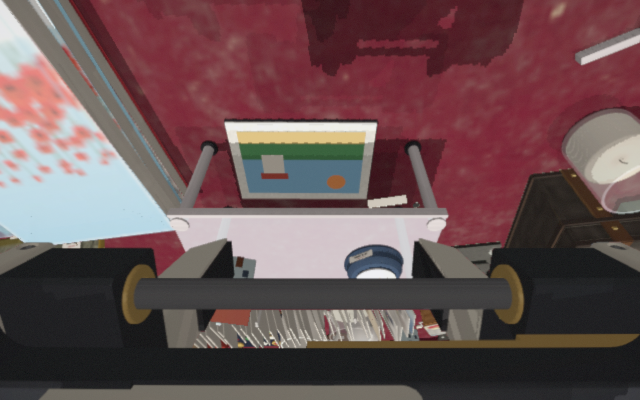

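The wrist view shows the print under the deck. Its near (-x) corners are at (225,121) and (377,121), its far edge is at y≈200, and the front feet are at (209,148) and (413,148).

```bash
python3 - <<'E'
from h import *
import pickle
c=pickle.load(open("w1.pkl","rb"))
p=onz(c,[[225,121.5],[377.5,121]],.006);print(p)
print(np.degrees(np.arctan2(p[1,1]-p[0,1],p[1,0]-p[0,0]))-90,np.linalg.norm(p[1]-p[0]),p.mean(0))
print(onz(c,[[209,150],[413,150]],.0), onz(c,[[172,211],[447,211]],.112))
E
```

```text
[[ 0.53598657 -0.3176455   0.006     ]
 [ 0.56276879 -0.15241209  0.006     ]]
-9.206840985204138 0.16738986595252298 [ 0.54937768 -0.23502879  0.006     ]
[[ 0.57366049 -0.35369568  0.        ]
 [ 0.61375817 -0.11173101  0.        ]] [[ 0.5602334  -0.35708135  0.112     ]
 [ 0.60258659 -0.10111309  0.112     ]]
```

Request:
{"op": "move_arm", "data": {"rows": [10,-3,22,0,0,0,10,-3,22,0,0,0,10,-3,22,0,0,0,10,-3,22,0,0,0,10,-3,22,0,0,0,10,-3,22,0,0,0,10,-3,22,0,0,0,10,-3,20,0,0,0]}}

```text
clock: 4.15
ee_pos: [0.5085, -0.2358, 0.1024]
eef_rot: [0.222, 2.695, -0.012]
ft_force: [-0.2, 0.5, 0.6]
finger_gap: 0.997
grasp_force: 0.0
```

Request:
{"op": "move_arm", "data": {"rows": [-7.4,0,7.2,0,0,0,-7.4,0,7.2,0,0,0,-7.4,0,7.2,0,0,0,-7.4,0,7.2,0,0,0,-7.4,0,7.2,0,0,0,-7.4,0,7.2,0,0,0,0,0,0,0,0,0,0,0,0,0,0,0]}}

```text
clock: 5.15
ee_pos: [0.5656, -0.2443, 0.0823]
eef_rot: [0.223, 2.695, -0.012]
ft_force: [0.0, -0.6, 0.1]
finger_gap: 1.001
grasp_force: 0.0
```

```bash
python3 - <<'E'
from h import *
s=manip.observe();print(s["joint_pos"].round(3),s["ee_pos"],s["ft_force"])
R=cv2.Rodrigues(np.array(s["eef_rot"]))[0];print(R.round(3))
th=np.radians(-9.4);rx=np.array([np.cos(th),np.sin(th),0]);ry=np.array([-np.sin(th),np.cos(th),0])
B=np.c_[rx,ry,[0,0,1]]
print("tool axes in riser axes (cols)\n",(B.T@R).round(3))
b=B.T@(s["ee_pos"]-[.6424,-.2401,0]);print("tcp in riser",b)
for l in(66,95,110,150): print(l,(b+ (B.T@R)@np.array([-.0375,0,(14-l)/1e3])).round(4))
E
```

```text
[ 0.473  0.466 -0.033  2.117 -0.726  0.194  2.542] [ 0.56564168 -0.24426393  0.08233905] [ 0.03983223 -0.62502905  0.07689714]
[[-0.893  0.158  0.421]
 [ 0.154  0.987 -0.043]
 [-0.422  0.026 -0.906]]
tool axes in riser axes (cols)
 [[-0.906 -0.005  0.422]
 [ 0.006  1.     0.026]
 [-0.422  0.026 -0.906]]
tcp in riser [-0.07504754 -0.01664464  0.08233905]
66 [-0.063  -0.0182  0.1453]
95 [-0.0753 -0.019   0.1716]
110 [-0.0816 -0.0194  0.1852]
150 [-0.0985 -0.0204  0.2214]
```

```bash
cat > fk.py <<'E'
import numpy as np, cv2, itertools
from scipy.spatial.transform import Rotation as Ro
Q=[np.array([-0.85979584,0.5018563,-0.4267816,1.55145787,0.22081076,1.13828987,-0.21032994])]
RV=[[-.697397856,-3.06270612,.00297021488]];P=[[.28119441,.58527804,.23966891]]
def rots(q,s):
    R=Ro.identity();out=[]
    for i in range(7):
        R=R*Ro.from_euler('z' if i%2==0 else 'y',s[i]*q[i]); out.append(R)
    return out
E
python3 - <<'E'
from fk import *
from h import manip
from scipy.optimize import least_squares
o=manip.observe();Q.append(o["joint_pos"]);RV.append(o["eef_rot"]);P.append(o["ee_pos"])
T=[Ro.from_rotvec(r) for r in RV];P=np.array(P)
best=[]
for s in itertools.product([1,-1],repeat=7):
    A=[rots(q,s)[-1] for q in Q]
    # base yaw a, tool yaw b with optional flips
    f=lambda x:np.concatenate([(Ro.from_euler('z',x[0])*A[i]*Ro.from_euler('z',x[1])*T[i].inv()).as_rotvec() for i in(0,1)])
    for x0 in itertools.product([0,1.57,3.14,-1.57],repeat=2):
        r=least_squares(f,x0);best.append((r.cost,s,r.x.round(3)))
best.sort(key=lambda b:b[0])
seen=[]
for b in best:
    if b[1] not in seen: seen.append(b[1]);print(b)
    if len(seen)>5:break
E
```

```text
(np.float64(1.3304477603224072e-17), (-1, 1, -1, 1, -1, 1, -1), array([-0.   ,  1.571]))
(np.float64(1.3304477988506118e-17), (-1, -1, -1, -1, -1, -1, -1), array([-3.142, -1.571]))
(np.float64(0.07817029385279778), (1, -1, 1, -1, 1, -1, 1), array([-3.492,  1.84 ]))
(np.float64(0.07817029385279782), (1, 1, 1, 1, 1, 1, 1), array([-0.35 , -1.302]))
(np.float64(0.14767343707578645), (-1, 1, -1, 1, -1, 1, 1), array([0.199, 2.57 ]))
(np.float64(0.14767343707578653), (-1, -1, -1, -1, -1, -1, 1), array([3.341, 5.712]))
```

```bash
python3 - <<'E'
from fk import *
from h import manip
o=manip.observe();Q.append(o["joint_pos"]);P.append(o["ee_pos"]);P=np.array(P).ravel()
s=(-1,1,-1,1,-1,1,-1)
def cols(q):
    R=[r.as_matrix() for r in rots(q,s)]
    z,x=[0,0,1],[1,0,0]
    return np.c_[z,R[1]@z,R[3]@z,R[5]@z,R[2]@x,R[3]@x,R[5]@x]
A=np.vstack([cols(q) for q in Q])
for k in ([0,1,2,3],[0,1,2,3,6],[0,1,2,3,4,5]):
    x,*_=np.linalg.lstsq(A[:,k],P,rcond=None);print(k,x.round(4),((A[:,k]@x-P)*1e3).round(2))
E
```

```text
[0, 1, 2, 3] [0.1422 0.6175 0.4174 0.2761] [ 1.41  7.36 -7.83 -0.09 15.75  7.83]
[0, 1, 2, 3, 6] [ 0.1616  0.6009  0.4145  0.2841 -0.01  ] [-2.11  8.4  -9.79 -1.08 10.42  9.79]
[0, 1, 2, 3, 4, 5] [ 0.0445  0.5394  0.3608  0.1756  0.049  -0.0805] [-0.  0.  0.  0. -0. -0.]
```

```bash
cat >> fk.py <<'E'
s=(-1,1,-1,1,-1,1,-1); Lk=np.array([0.1422,0.6175,0.4174,0.2761])
lo=np.array([-2.88,-.31,-1.54,.2,-1.41,.19,-2.57]);hi=np.array([2.88,2.03,1.56,2.42,4.55,2.02,2.57])
def fk(q):
    r=rots(q,s);z=[0,0,1]
    p=Lk[0]*np.array(z)+Lk[1]*r[1].apply(z)+Lk[2]*r[3].apply(z)+Lk[3]*r[5].apply(z)
    return p,r[6]*Ro.from_euler('z',np.pi/2),r[3].apply(z)
th=np.radians(-9.4);rx=np.array([np.cos(th),np.sin(th),0]);ry=np.array([-np.sin(th),np.cos(th),0])
def tool(tilt,roll=0,yaw=0):
    R=np.c_[-rx,ry,[0,0,-1]]
    return Ro.from_euler('z',yaw,degrees=True)*Ro.from_matrix(R)*Ro.from_euler('yx',[-tilt,roll],degrees=True)
def ik(p,R,q0,w=.02):
    from scipy.optimize import least_squares
    def f(q):
        a,b,_=fk(q);return np.r_[(a-p)*10,(b*R.inv()).as_rotvec()*3,w*(q-q0)]
    r=least_squares(f,np.clip(q0,lo+1e-3,hi-1e-3),bounds=(lo,hi));q=r.x;a,b,fz=fk(q)
    return q,np.linalg.norm(a-p)*1e3,np.degrees((b*R.inv()).magnitude()),np.degrees(np.arccos(-fz[2]))
E
python3 - <<'E'
from fk import *
qc=np.array([ 0.473,0.466,-0.033,2.117,-0.726,0.194,2.542]);qf=qc.copy();qf[4]=np.pi;qf[6]=-1.3
p,R,f=fk(qc);print("forearm",f.round(3),"tool z in riser",f@rx,f@ry,R.apply([0,0,1]))
for nm,p in(("hover",[.50,-.227,.10]),("contact",[.561,-.237,.023])):
    for t in(15,20,25,30,35,40):
        for b,q0 in(("norm",qc),("flip",qf)):
            q,e,ea,ft=ik(np.array(p),tool(t),q0);print(nm,t,b,q.round(2),round(e,1),round(ea,1),round(ft))
E
```

```text
forearm [ 0.484 -0.216 -0.848] tool z in riser 0.5130778719891704 -0.13415837746219417 [ 0.42017983 -0.04303009 -0.90642006]
hover 15 norm [ 0.29  0.41  0.24  2.13 -0.49  0.4   2.33] 0.0 0.0 35
hover 15 flip [ 0.33  0.44  0.2   2.32  4.45  0.19 -2.57] 33.7 11.1 23
hover 20 norm [ 0.39  0.39  0.12  2.19 -0.61  0.28  2.47] 0.0 0.0 32
hover 20 flip [ 0.38  0.42  0.15  2.31  4.45  0.19 -2.57] 22.6 7.5 24
hover 25 norm [ 0.52  0.38 -0.03  2.22 -0.71  0.19  2.57] 3.9 1.3 31
hover 25 flip [ 0.43  0.4   0.09  2.31  4.45  0.19 -2.57] 11.6 3.9 25
hover 30 norm [ 0.59  0.37 -0.11  2.21 -0.7   0.19  2.57] 14.8 5.0 32
hover 30 flip [ 0.49  0.39  0.03  2.3   4.45  0.19 -2.57] 0.7 0.2 26
hover 35 norm [ 0.68  0.36 -0.2   2.21 -0.69  0.19  2.57] 25.5 8.6 33
hover 35 flip [ 0.8   0.42 -0.37  2.35  3.39  0.19 -1.49] 0.1 0.0 24
hover 40 norm [ 0.78  0.36 -0.31  2.2  -0.67  0.19  2.57] 36.1 12.2 35
hover 40 flip [ 0.81  0.43 -0.37  2.41  3.39  0.34 -1.46] 0.0 0.0 21
contact 15 norm [ 0.31  0.59  0.18  2.06 -0.62  0.3   2.43] 0.0 0.0 29
contact 15 flip [ 0.32  0.61  0.18  2.2   4.4   0.19 -2.57] 23.1 8.4 20
contact 20 norm [ 0.4   0.58  0.06  2.1  -0.75  0.19  2.57] 2.4 0.9 27
contact 20 flip [ 0.35  0.6   0.14  2.19  4.4   0.19 -2.57] 12.5 4.5 21
contact 25 norm [ 0.44  0.57  0.02  2.1  -0.74  0.19  2.57] 12.8 4.7 27
contact 25 flip [ 0.38  0.58  0.1   2.19  4.4   0.19 -2.57] 2.0 0.7 22
contact 30 norm [ 0.49  0.56 -0.03  2.09 -0.73  0.19  2.57] 23.1 8.5 28
contact 30 flip [ 0.56  0.59 -0.13  2.23  3.56  0.19 -1.7 ] 0.1 0.0 19
contact 35 norm [ 0.54  0.55 -0.09  2.08 -0.72  0.19  2.57] 33.3 12.4 29
contact 35 flip [ 0.66  0.61 -0.26  2.28  3.26  0.32 -1.37] 0.0 0.0 17
contact 40 norm [ 0.61  0.55 -0.16  2.07 -0.7   0.19  2.57] 43.5 16.2 31
contact 40 flip [ 0.66  0.63 -0.25  2.33  3.31  0.48 -1.4 ] 0.0 0.0 14
```

```bash
cat > sim.py <<'E'
from fk import *
def step(q,p,R,n=1):
    # local: small steps, small regularisation to previous q
    return ik(np.array(p),R,q,w=.05)
E
python3 - <<'E'
from sim import *
qc=np.array([ 0.473,0.466,-0.033,2.117,-0.726,0.194,2.542]);p=np.array([.50,-.225,.17])
q0=step(step(qc,p,tool(20))[0],p,tool(15))[0]
for sg in(1,-1):
    q=q0;print("sign",sg)
    path=[(15,0),(15,8),(15,16),(15,24),(22,27),(30,27),(38,27),(42,20),(42,12),(40,5),(38,0)]
    for t,r in path:
        q,e,ea,ft=step(q,p,tool(t,sg*r));print(t,sg*r,q.round(2),round(e,1),round(ea,1),round(ft))
E
```

```text
sign 1
15 0 [ 0.25  0.31  0.28  2.05 -0.33  0.56  2.17] 0.0 0.0 45
15 8 [ 0.06  0.31  0.42  2.08 -0.15  0.49  1.99] 0.0 0.0 45
15 16 [-0.15  0.34  0.61  2.1   0.02  0.43  1.83] 0.0 0.0 45
15 24 [-0.36  0.4   0.81  2.12  0.14  0.38  1.7 ] 0.0 0.0 45
22 27 [-0.44  0.41  0.9   2.21  0.24  0.19  1.62] 0.2 0.1 42
30 27 [-0.15  0.31  0.5   2.29  1.67  0.19  0.21] 1.2 0.4 34
38 27 [ 0.23  0.28  0.07  2.38  2.34  0.38 -0.42] 0.3 0.1 27
42 20 [ 0.51  0.28 -0.18  2.41  2.65  0.37 -0.71] 0.1 0.0 27
42 12 [ 0.75  0.28 -0.39  2.38  2.81  0.28 -0.88] 0.1 0.0 29
40 5 [ 1.06  0.32 -0.73  2.35  2.54  0.19 -0.64] 0.6 0.2 34
38 0 [ 1.28  0.4  -1.01  2.31  1.91  0.19 -0.02] 0.6 0.2 39
sign -1
15 0 [ 0.25  0.31  0.28  2.05 -0.33  0.56  2.17] 0.0 0.0 45
15 -8 [ 0.38  0.33  0.2   2.03 -0.49  0.66  2.32] 0.0 0.0 45
15 -16 [ 0.49  0.35  0.15  2.01 -0.62  0.76  2.44] 0.0 0.0 45
15 -24 [ 0.58  0.39  0.11  1.99 -0.72  0.87  2.53] 0.0 0.0 44
22 -27 [ 0.91  0.39 -0.28  2.06 -0.77  0.72  2.57] 0.1 0.1 41
30 -27 [ 1.27  0.45 -0.75  2.15 -0.78  0.45  2.57] 0.1 0.1 41
38 -27 [ 1.49  0.56 -1.09  2.23 -0.77  0.19  2.57] 2.1 0.7 45
42 -20 [ 1.45  0.48 -1.03  2.22 -0.74  0.19  2.57] 14.1 4.7 43
42 -12 [ 1.31  0.38 -0.88  2.22 -0.72  0.19  2.57] 18.1 6.1 42
40 -5 [ 1.08  0.3  -0.62  2.22 -0.71  0.19  2.57] 17.5 5.9 40
38 0 [ 0.81  0.25 -0.34  2.22 -0.7   0.19  2.57] 15.9 5.3 39
```

Request:
{"op": "move_arm", "data": {"rows": [8,0,-22,0,0,0,8,0,-22,0,0,0,8,0,-22,0,0,0,8,0,-22,0,10,0,0,0,0,7,0,0,0,0,0,7,0,0,0,0,0,7,0,0,0,0,0,7,0,0]}}

```text
clock: 6.15
ee_pos: [0.5048, -0.2336, 0.1428]
eef_rot: [0.326, 2.792, -0.646]
ft_force: [-1.0, -0.5, -2.0]
finger_gap: 0.998
grasp_force: 0.0
```

```bash
cat > st.py <<'E'
from fk import *
from h import manip
import sys
o=manip.observe();q=o["joint_pos"];R=Ro.from_rotvec(o["eef_rot"])
B=np.c_[rx,ry,[0,0,1]];M=np.c_[-rx,ry,[0,0,-1]]
e=(Ro.from_matrix(M).inv()*R).as_euler('YXZ',degrees=True)
print("t",o["clock"],"q",q.round(2),"p",o["ee_pos"].round(4),"F",o["ft_force"].round(1))
print("tilt,roll,yaw(tool)",-e[0].round(1),e[1].round(1),e[2].round(1),"tcp in riser",(B.T@(o["ee_pos"]-[.6424,-.2401,0])*1e3).round(1))
print("axes in riser\n",(B.T@R.as_matrix()).round(3))
E
python3 st.py
```

```text
t 6.15 q [-0.65  0.48  0.92  2.2   0.17  0.35  1.33] p [ 0.5048 -0.2336  0.1428] F [-1.  -0.5 -2. ]
tilt,roll,yaw(tool) 17.2 24.6 0.1 tcp in riser [-136.8  -16.1  142.8]
axes in riser
 [[-0.955  0.125  0.268]
 [ 0.002  0.909 -0.417]
 [-0.296 -0.397 -0.869]]
```

Request:
{"op": "move_arm", "data": {"rows": [0,0,0,0,-7,3.6,0,0,0,0,-7,3.6,0,0,0,0,-7,3.6,0,0,0,0,-4,2,0,0,0,0,0,0,0,0,0,0,0,0,0,0,0,0,0,0,0,0,0,0,0,0]}}

```text
clock: 7.15
ee_pos: [0.4997, -0.2572, 0.1507]
eef_rot: [0.391, 2.585, -0.721]
ft_force: [0.3, 0.1, -0.4]
finger_gap: 1.0
grasp_force: 0.0
```

```bash
python3 st.py
```

```text
t 7.15 q [-0.64  0.44  0.87  2.33  1.18  0.21  0.24] p [ 0.4997 -0.2572  0.1507] F [ 0.3  0.1 -0.4]
tilt,roll,yaw(tool) 27.8 28.9 0.5 tcp in riser [-138.   -40.2  150.7]
axes in riser
 [[-0.883  0.233  0.408]
 [ 0.008  0.875 -0.484]
 [-0.47  -0.424 -0.774]]
```

Request:
{"op": "move_arm", "data": {"rows": [0,0,0,0,-4,2,0,0,0,0,-4,2,0,0,0,0,-4,2,0,0,0,0,-3,1.5,0,0,0,0,0,0,0,0,0,0,0,0,0,0,0,-5,0,0,0,0,0,-5,0,0]}}

```text
clock: 8.15
ee_pos: [0.4943, -0.2644, 0.1434]
eef_rot: [0.348, 2.484, -0.51]
ft_force: [0.5, -1.0, 0.1]
finger_gap: 1.001
grasp_force: 0.0
```

```bash
python3 st.py
```

```text
t 8.15 q [-0.01  0.28  0.29  2.42  2.28  0.29 -0.69] p [ 0.4943 -0.2644  0.1434] F [ 0.5 -1.   0.1]
tilt,roll,yaw(tool) 35.7 20.2 -0.0 tcp in riser [-142.1  -48.1  143.4]
axes in riser
 [[-0.812  0.201  0.548]
 [-0.     0.939 -0.345]
 [-0.583 -0.28  -0.762]]
```

Request:
{"op": "move_arm", "data": {"rows": [0,9,5,-4,0,0,0,9,5,-4,0,0,0,8,6,-4,0,0,0,7,7,-4,0,0,0,6,7,-4,0,0,0,5,8,0,0,0,0,0,0,0,0,0,0,0,0,0,0,0]}}

```text
clock: 9.15
ee_pos: [0.5191, -0.2352, 0.1008]
eef_rot: [0.226, 2.529, -0.148]
ft_force: [0.6, -0.1, -0.8]
finger_gap: 1.0
grasp_force: 0.0
```

```bash
python3 st.py
```

```text
t 9.15 q [ 0.98  0.44 -0.62  2.34  2.51  0.21 -0.6 ] p [ 0.5191 -0.2352  0.1008] F [ 0.6 -0.1 -0.8]
tilt,roll,yaw(tool) 34.7 3.7 -0.3 tcp in riser [-122.5  -15.3  100.8]
axes in riser
 [[-0.822  0.031  0.568]
 [-0.006  0.998 -0.064]
 [-0.569 -0.056 -0.82 ]]
```

Request:
{"op": "move_arm", "data": {"rows": [1.9,1.5,10,-3.5,0,0,1.9,1.5,10,0,0,0,1.9,1.5,10,0,0,0,1.9,1.5,10,0,0,0,1.9,1.5,10,0,0,0,1.9,1.5,10,0,0,0,1.9,1.5,10,0,0,0,0,0,0,0,0,0]}}

```text
clock: 10.15
ee_pos: [0.5487, -0.2326, 0.0354]
eef_rot: [0.209, 2.528, -0.07]
ft_force: [-0.6, -0.3, 0.6]
finger_gap: 1.002
grasp_force: 0.0
```

```bash
python3 st.py
```

```text
t 10.15 q [ 1.07  0.7  -0.72  2.27  2.53  0.34 -0.48] p [ 0.5487 -0.2326  0.0354] F [-0.6 -0.3  0.6]
tilt,roll,yaw(tool) 34.8 0.2 -0.0 tcp in riser [-93.7  -7.9  35.4]
axes in riser
 [[-0.822  0.002  0.57 ]
 [-0.     1.    -0.003]
 [-0.57  -0.003 -0.822]]
```

Request:
{"op": "move_arm", "data": {"rows": [-1.3,0,3.5,0,0,0,-1.3,0,3.5,0,0,0,-1.3,0,3.5,0,0,0,-1.3,0,3.5,0,0,0,0.8,0,1.2,0,0,0,0.8,0,1.2,0,0,0,0,0,0,0,0,0,0,0,0,0,0,0]}}

```text
clock: 11.15
ee_pos: [0.5608, -0.235, 0.0249]
eef_rot: [0.208, 2.527, -0.071]
ft_force: [-0.6, -0.5, 0.5]
finger_gap: 0.998
grasp_force: 0.0
```

Down in small steps until contact.

Request:
{"op": "move_arm", "data": {"rows": [0.6,0,0.8,0,0,0,0,0,0,0,0,0,0.6,0,0.8,0,0,0,0,0,0,0,0,0,0.6,0,0.8,0,0,0,0,0,0,0,0,0,0,0,0,0,0,0,0,0,0,0,0,0]}}

```text
clock: 12.15
ee_pos: [0.5615, -0.2351, 0.0228]
eef_rot: [0.207, 2.525, -0.072]
ft_force: [-3.2, 0.5, 8.4]
finger_gap: 1.0
grasp_force: 4.2
```

Request:
{"op": "move_arm", "data": {"rows": [0.4,0,0.6,0,0,0,0,0,0,0,0,0,4.1,0,-2.8,0,0,0,8.2,0,-5.7,0,0,0,8.2,0,-5.7,0,0,0,8.2,0,-5.7,0,0,0,8.2,0,-5.7,0,0,0,0,0,0,0,0,0]}}

```text
clock: 13.15
ee_pos: [0.5177, -0.2284, 0.0226]
eef_rot: [0.207, 2.524, -0.074]
ft_force: [-3.0, -1.2, 12.0]
finger_gap: 1.004
grasp_force: 6.0
```

```bash
python3 st.py; cat > pr.py <<'E'
from h import *
# print by colour in side view: white border+contents hard; report near corners by mask of saturated/white vs red cloth
E
python3 - <<'E'
from h import *
c=snap("side");a=cv2.resize(c["color"][200:380,260:440],None,fx=3,fy=3,interpolation=cv2.INTER_CUBIC);cv2.imwrite("pics/s2.png",a[:,:,::-1])
E
```

```text
t 13.15 q [ 1.15  0.74 -0.76  2.34  2.6   0.41 -0.5 ] p [ 0.5177 -0.2284  0.0226] F [-3.  -1.2 12. ]
tilt,roll,yaw(tool) 35.0 0.3 -0.1 tcp in riser [-125.    -8.9   22.6]
axes in riser
 [[-0.819  0.001  0.574]
 [-0.002  1.    -0.006]
 [-0.574 -0.006 -0.819]]
```

View pics/s2.png

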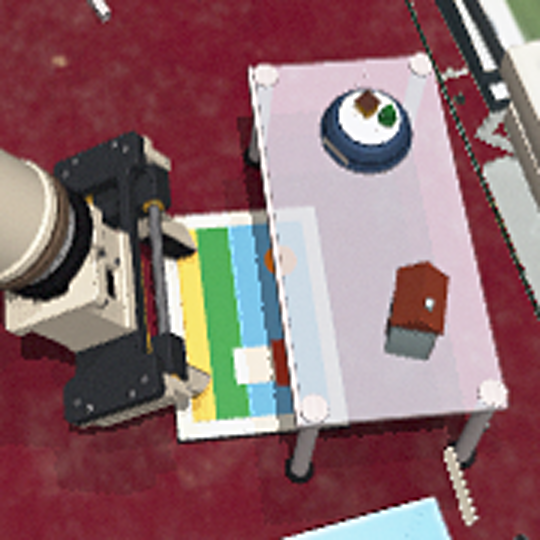

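The side view shows the print pulled squarely out by about 44 mm, with the ornaments undisturbed. I'll pull further.

Request:
{"op": "move_arm", "data": {"rows": [5,0,-3.5,0,0,0,5,0,-3.5,0,0,0,5,0,-3.5,0,0,0,5,0,-3.5,0,0,0,5,0,-3.5,0,0,0,0,0,0,0,0,0,0,0,0,0,0,0,0,0,0,0,0,0]}}

```text
clock: 14.2
ee_pos: [0.4881, -0.2235, 0.0226]
eef_rot: [0.207, 2.523, -0.074]
ft_force: [-2.0, -0.7, 10.3]
finger_gap: 1.002
grasp_force: 5.2
```

```bash
python3 st.py
```

```text
t 14.2 q [ 1.21  0.74 -0.8   2.4   2.65  0.44 -0.51] p [ 0.4881 -0.2235  0.0226] F [-2.  -0.7 10.3]
tilt,roll,yaw(tool) 35.0 0.3 -0.1 tcp in riser [-155.    -8.8   22.6]
axes in riser
 [[-0.819  0.001  0.574]
 [-0.003  1.    -0.006]
 [-0.574 -0.006 -0.819]]
```

Request:
{"op": "move_arm", "data": {"rows": [-6,0,-8.5,0,0,0,-13,-5,-12,0,0,0,-13,-5,-12,0,0,0,-13,-5,-12,0,0,0,-13,-5,-12,5,0,0,-13,-5,-12,5,0,0,0,0,0,5,0,0,0,0,0,5,0,0]}}

```text
clock: 15.2
ee_pos: [0.5011, -0.2489, 0.1197]
eef_rot: [0.346, 2.497, -0.518]
ft_force: [1.1, -0.3, -0.4]
finger_gap: 0.998
grasp_force: 0.0
```

```bash
python3 st.py
```

```text
t 15.2 q [ 0.67  0.39 -0.51  2.39  2.02  0.55 -0.37] p [ 0.5011 -0.2489  0.1197] F [ 1.1 -0.3 -0.4]
tilt,roll,yaw(tool) 34.9 20.4 -0.1 tcp in riser [-138.   -31.7  119.7]
axes in riser
 [[-0.82   0.198  0.536]
 [-0.002  0.937 -0.349]
 [-0.572 -0.287 -0.768]]
```

Request:
{"op": "move_arm", "data": {"rows": [0,0,-5,4,0,0,0,0,-5,4,3,-1.6,0,0,-5,0,3.5,-1.8,0,0,-5,0,3.5,-1.8,0,0,0,0,3.5,-1.8,0,0,0,0,3.5,-1.8,0,0,0,0,3.5,-1.8,0,0,0,0,0,0]}}

```text
clock: 16.2
ee_pos: [0.4941, -0.2388, 0.134]
eef_rot: [0.317, 2.87, -0.746]
ft_force: [-0.1, 0.9, 0.4]
finger_gap: 0.995
grasp_force: 0.0
```

```bash
python3 st.py
```

```text
t 16.2 q [ 0.54  0.43 -0.54  2.12  1.09  0.85  0.57] p [ 0.4941 -0.2388  0.134 ] F [-0.1  0.9  0.4]
tilt,roll,yaw(tool) 11.7 28.2 0.3 tcp in riser [-146.5  -22.9  134. ]
axes in riser
 [[-0.979  0.101  0.179]
 [ 0.004  0.881 -0.472]
 [-0.206 -0.462 -0.863]]
```

Request:
{"op": "move_arm", "data": {"rows": [0,0,0,-7,2.8,-1,0,0,0,-7,2.9,-0.7,0,0,0,-7,3,-0.4,0,0,0,-7.2,3,0,-5,-2,10,0,0,0,-5,-2,10,0,0,0,-5,-2,10,0,0,0,0,0,0,0,0,0]}}

```text
clock: 17.2
ee_pos: [0.5065, -0.2458, 0.1024]
eef_rot: [-0.28, -3.124, -0.003]
ft_force: [-0.7, 0.2, 0.9]
finger_gap: 0.998
grasp_force: 0.0
```

```bash
python3 st.py
```

```text
t 17.2 q [ 0.95  0.6  -0.71  1.87  0.51  0.87  1.38] p [ 0.5065 -0.2458  0.1024] F [-0.7  0.2  0.9]
tilt,roll,yaw(tool) -0.3 -0.1 0.8 tcp in riser [-133.1  -27.8  102.4]
axes in riser
 [[-1.     0.015 -0.005]
 [ 0.015  1.     0.001]
 [ 0.005  0.001 -1.   ]]
```

```bash
python3 - <<'E'
from h import *
import pickle
c=wrist();save(c,"w2.png");pickle.dump(c,open("w2.pkl","wb"))
E
```

```text
(no output)
```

View pics/w2.png

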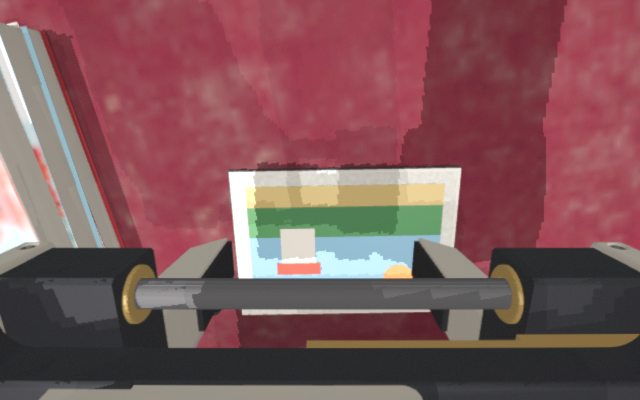

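Request:
{"op": "move_arm", "data": {"rows": [-0.7,0,10.5,0,0,0,-0.7,0,10.5,0,0,0,-0.7,0,10.5,0,0,0,-0.7,0,10.5,0,0,0,-0.7,0,10.5,0,0,0,-0.7,0,10.5,0,0,0,-0.7,0,10.5,0,0,0,0,0,0,0,0,0]}}

```text
clock: 18.25
ee_pos: [0.5106, -0.2479, 0.0291]
eef_rot: [-0.284, -3.124, -0.004]
ft_force: [0.1, 0.9, -0.2]
finger_gap: 0.998
grasp_force: 0.0
```

The wrist view shows the whole print, with its near corners at (230,171) and (461,167). Next I'll measure its pose and step down to contact (expected at z≈20 mm).

```bash
python3 - <<'E'
from h import *
import pickle
c=pickle.load(open("w2.pkl","rb"))
p=onz(c,[[230,171],[461,167.5]],.006);d=p[1]-p[0];a=np.arctan2(d[1],d[0])-np.pi/2
m=p.mean(0);ce=m[:2]+.06*np.array([np.cos(a),np.sin(a)])
print(p.round(4),np.linalg.norm(d),np.degrees(a),"centre",ce)
E
```

```text
[[ 0.465  -0.3065  0.006 ]
 [ 0.4921 -0.1422  0.006 ]] 0.1665270187729607 -9.369718100629552 centre [ 0.53779013 -0.23413357]
```

Request:
{"op": "move_arm", "data": {"rows": [0,0,4,0,0,0,0,0,3,0,0,0,0,0,1.5,0,0,0,0,0,0,0,0,0,0,0,0.7,0,0,0,0,0,0,0,0,0,0,0,0,0,0,0,0,0,0,0,0,0]}}

```text
clock: 19.25
ee_pos: [0.5112, -0.2482, 0.0209]
eef_rot: [-0.285, -3.125, -0.003]
ft_force: [0.2, -0.8, -0.4]
finger_gap: 1.0
grasp_force: 0.0
```

Request:
{"op": "move_arm", "data": {"rows": [0,0,0.8,0,0,0,0,0,0,0,0,0,0,0,0.8,0,0,0,0,0,0,0,0,0,0,0,0.6,0,0,0,0,0,0,0,0,0,0,0,0,0,0,0,0,0,0,0,0,0]}}

```text
clock: 20.25
ee_pos: [0.5114, -0.2483, 0.0203]
eef_rot: [-0.285, -3.125, -0.001]
ft_force: [-4.3, 1.2, 16.0]
finger_gap: 0.999
grasp_force: 8.1
```

Request:
{"op": "move_arm", "data": {"rows": [5,-0.2,0,0,0,0,10,-0.3,0,0,0,0,10,-0.3,0,0,0,0,10,-0.3,0,0,0,0,10,-0.3,0,0,0,0,5,-0.2,0,0,0,0,0,0,0,0,0,0,0,0,0,0,0,0]}}

```text
clock: 21.25
ee_pos: [0.4635, -0.2414, 0.0203]
eef_rot: [-0.285, -3.129, -0.0]
ft_force: [0.1, 0.2, 10.1]
finger_gap: 0.999
grasp_force: 5.3
```

```bash
python3 st.py
```

```text
t 21.25 q [ 0.92  0.67 -0.62  2.    0.62  0.67  1.29] p [ 0.4635 -0.2414  0.0203] F [ 0.1  0.2 10.1]
tilt,roll,yaw(tool) -0.0 -0.0 1.0 tcp in riser [-176.3  -30.5   20.3]
axes in riser
 [[-1.     0.017 -0.   ]
 [ 0.017  1.     0.   ]
 [ 0.     0.    -1.   ]]
```

Request:
{"op": "move_arm", "data": {"rows": [6,9,0.3,0,0,0,12,18,0,0,0,-0.3,12,18,0,0,0,-0.3,12,18,0,0,0,-0.3,12,18,0,0,0,-0.3,12,18,0,0,0,-0.3,12,18,0,0,0,0,6,9,0,0,0,0]}}

```text
clock: 22.25
ee_pos: [0.4021, -0.1026, 0.0203]
eef_rot: [0.243, 3.132, 0.0]
ft_force: [1.5, -2.2, 9.3]
finger_gap: 1.0
grasp_force: 4.6
```

```bash
python3 st.py; python3 - <<'E'
from h import *
import pickle
c=snap("side");pickle.dump(c,open("s3.pkl","wb"));a=cv2.resize(c["color"][125:325,190:410],None,fx=3,fy=3,interpolation=cv2.INTER_CUBIC);cv2.imwrite("pics/s3.png",a[:,:,::-1])
E
```

```text
t 22.25 q [ 0.73  0.54 -0.63  2.25  0.64  0.53  1.01] p [ 0.4021 -0.1026  0.0203] F [ 1.5 -2.2  9.3]
tilt,roll,yaw(tool) 0.0 -0.0 -0.5 tcp in riser [-259.6   96.4   20.3]
axes in riser
 [[-1.    -0.009  0.001]
 [-0.009  1.     0.   ]
 [-0.001  0.    -1.   ]]
```

View pics/s3.png

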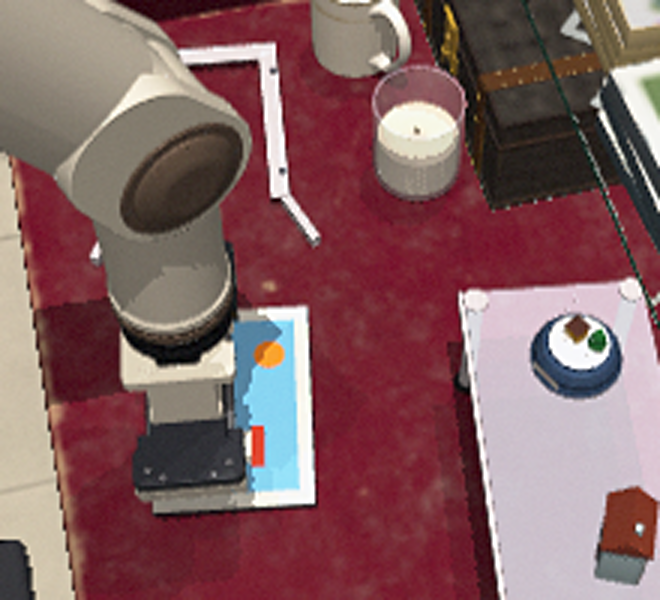

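The side view shows the print clear of the riser. Its +x corners are at crop (307,307) and (315,505), and the frame mouth lies ahead on the left.

```bash
cat > loc.py <<'E'
from h import *
F0=np.array([.4538,.1717]);fa=np.radians(-8.46)
fR=np.array([[np.cos(fa),-np.sin(fa)],[np.sin(fa),np.cos(fa)]])
def tof(p): return (np.atleast_2d(p)[:,:2]-F0)@fR
E
python3 - <<'E'
from loc import *
import pickle
c=pickle.load(open("s3.pkl","rb"))
p=onz(c,(np.array([[308,306.5],[315.5,505]])+.5)/3-.5+[190,125],.006);d=p[0]-p[1];a=np.arctan2(d[1],d[0])-np.pi/2
ce=p.mean(0)[:2]-.06*np.array([np.cos(a),np.sin(a)])
s=manip.observe()
print(np.linalg.norm(d),np.degrees(a),"centre",ce,"in frame",tof(ce),"corners in frame",tof(p),"tcp in frame",tof(s["ee_pos"]))
m=np.array(s["eef_rot"]);al=np.degrees(2*np.arctan2(m[1],m[0]))-180;print("tool yaw",al)
ff=onz(c,(np.array([[318,243],[283,197]])+.5)/3-.5+[190,125],.0135);print("leadin tip, right rail outer end in frame",tof(ff))
E
```

```text
0.1701827000516839 -11.10309543612666 centre [ 0.4299381  -0.08900244] in frame [[ 0.01475201 -0.26137622]] corners in frame [[ 0.07861211 -0.17914225]
 [ 0.07076425 -0.34914391]] tcp in frame [[-0.01152281 -0.27787284]]
tool yaw -8.816802976412362
leadin tip, right rail outer end in frame [[ 0.0912875  -0.12436702]
 [ 0.06622652 -0.07568573]]
```

```bash
python3 - <<'E'
from loc import *
import pickle
c=pickle.load(open("s3.pkl","rb"));im=c["color"].astype(int)
g=im[:,:,1]
pts=[]
for v in range(232,290):
    row=g[v,280:310]; d=row[1:]-row[:-1]  # falling from white to cloth
    k=np.argmin(d); 
    # subpixel half-level
    hi,lo=row[max(k-2,0)],row[min(k+3,29)];h=(hi+lo)/2
    for j in range(k-2,k+3):
        if row[j]>=h>row[j+1]: pts.append((280+j+(row[j]-h)/(row[j]-row[j+1]),v));break
P=onz(c,pts,.006);f=tof(P)
A=np.polyfit(f[:,1],f[:,0],1);r=f[:,0]-np.polyval(A,f[:,1]);k=abs(r)<.0015
A=np.polyfit(f[k,1],f[k,0],1);print(len(pts),k.sum(),"edge yaw rel frame",-np.degrees(np.arctan(A[0])),"x at fy=-.26",np.polyval(A,-.26),f[[0,-1]])
E
```

```text
58 58 edge yaw rel frame -2.415062232185143 x at fy=-.26 0.07431919510820492 [[ 0.07720925 -0.19340477]
 [ 0.07081231 -0.33960842]]
```

Request:
{"op": "move_arm", "data": {"rows": [0,0,0.5,0,0,0,3.4,5,0,0,0,0,3.4,5,0,0,0,0,3.4,5,0,0,0,0,3.4,5,0,0,0,-1.2,0,0,0,0,0,-1.1,0,0,0,0,0,0,0,0,0,0,0,0]}}

```text
clock: 23.3
ee_pos: [0.3928, -0.0812, 0.0202]
eef_rot: [0.181, 3.135, 0.001]
ft_force: [-0.2, -0.5, 18.1]
finger_gap: 0.998
grasp_force: 8.7
```

```bash
sed -i 's/F0=.*;fa=.*/F0=np.array([.4536,.1722]);fa=np.radians(-8.6)/' loc.py; cat > edge.py <<'E'
from loc import *
import sys
def edge(v0,v1,u0,u1,z=.006):
    s=manip.observe();c=snap("side");g=c["color"].astype(int)[:,:,1];pts=[]
    for v in range(v0,v1):
        row=g[v,u0:u1];k=np.argmin(row[1:]-row[:-1]);hi,lo=row[max(k-2,0)],row[min(k+3,len(row)-1)];h=(hi+lo)/2
        for j in range(max(k-2,0),min(k+3,len(row)-1)):
            if row[j]>=h>row[j+1]: pts.append((u0+j+(row[j]-h)/(row[j]-row[j+1]),v));break
    f=tof(onz(c,pts,z));A=np.polyfit(f[:,1],f[:,0],1)
    for _ in range(3):
        r=f[:,0]-np.polyval(A,f[:,1]);k=abs(r)<max(.001,1.5*np.median(abs(r)));A=np.polyfit(f[k,1],f[k,0],1)
    t=tof(s["ee_pos"])[0];m=s["eef_rot"]
    yaw=-np.degrees(np.arctan(A[0]))
    print("n",len(pts),k.sum(),"print yaw rel frame",yaw.round(2),"edge x at tcp y",(np.polyval(A,t[1])*1e3).round(1),"tcp",(t*1e3).round(1),"tool yaw rel",((np.degrees(2*np.arctan2(m[1],m[0]))+8.6+90)%180-90).round(2),"F",s["ft_force"].round(1),s["clock"])
    return c
if __name__=="__main__": edge(*map(int,sys.argv[1:5]))
E
python3 edge.py 228 280 275 310
```

```text
n 52 52 print yaw rel frame 0.01 edge x at tcp y 62.1 tcp [ -22.2 -259.6] tool yaw rel 2.0 F [-0.2 -0.5 18.1] 23.3
```

Request:
{"op": "move_arm", "data": {"rows": [0.2,5,0,0,0,0,0.2,10,0,0,0,0,0.2,10,0,0,0,0,0.2,10,0,0,0,0,0,10,0,0,0,0,-0.3,10,0,0,0,0,-0.3,10,0,0,0,0,-0.2,5,0,0,0,0]}}

```text
clock: 24.35
ee_pos: [0.4002, -0.0122, 0.0202]
eef_rot: [0.183, 3.136, -0.001]
ft_force: [-0.5, -5.9, 19.3]
finger_gap: 1.002
grasp_force: 9.7
```

```bash
python3 edge.py 212 255 275 305; python3 - <<'E'
from h import *
c=snap("side");a=cv2.resize(c["color"][125:285,190:350],None,fx=3.5,fy=3.5,interpolation=cv2.INTER_CUBIC);cv2.imwrite("pics/s4.png",a[:,:,::-1])
E
```

```text
n 43 43 print yaw rel frame -0.11 edge x at tcp y 59.1 tcp [ -25.3 -190.3] tool yaw rel 1.93 F [-0.5 -5.9 19.3] 24.35
```

View pics/s4.png

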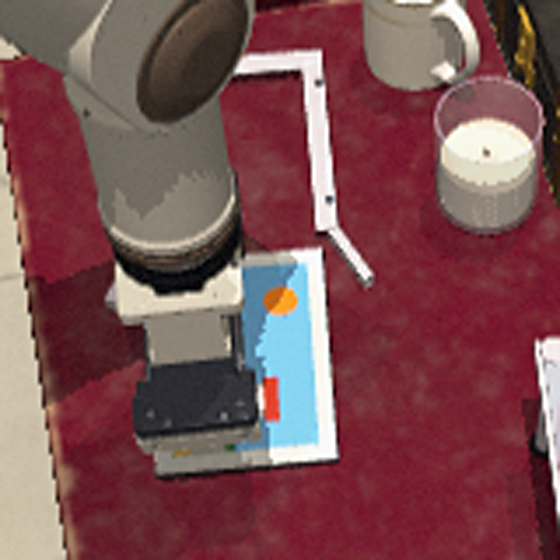

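Request:
{"op": "move_arm", "data": {"rows": [-0.6,5,-0.2,0,0,0,-0.6,10,0,0,0,0,-0.3,10,0,0,0,0,-0.3,10,0,0,0,0,-0.3,10,0,0,0,0,-0.3,10,0,0,0,0,-0.3,10,0,0,0,0,-0.2,5,0,0,0,0]}}

```text
clock: 25.45
ee_pos: [0.4105, 0.0574, 0.0202]
eef_rot: [-0.182, -3.136, 0.0]
ft_force: [-1.3, -5.6, 16.9]
finger_gap: 1.003
grasp_force: 8.4
```

```bash
python3 edge.py 207 235 270 300; python3 st.py|head -1
```

```text
n 28 23 print yaw rel frame -0.28 edge x at tcp y 59.0 tcp [ -25.4 -119.9] tool yaw rel 1.95 F [-1.3 -5.6 16.9] 25.45
t 25.5 q [ 0.35  0.55 -0.64  2.25  0.65  0.53  0.65] p [0.4106 0.0581 0.0202] F [-0.2 -3.6 13.5]
```

Request:
{"op": "move_arm", "data": {"rows": [-0.7,5,0,0,0,0,-0.6,10,0,0,0,0,-0.5,10,0,0,0,0,-0.4,10,0,0,0,0,-0.4,10,0,0,0,0,-0.4,10,0,0,0,0,-0.3,10,0,0,0,0,-0.2,5,0,0,0,0]}}

```text
clock: 26.5
ee_pos: [0.4218, 0.1268, 0.0202]
eef_rot: [-0.182, -3.135, -0.0]
ft_force: [-1.8, -4.1, 16.9]
finger_gap: 1.002
grasp_force: 7.8
```

```bash
python3 edge.py 194 212 265 295; python3 st.py|head -1
```

```text
n 17 11 print yaw rel frame -13.88 edge x at tcp y 69.9 tcp [-24.7 -49.6] tool yaw rel 1.96 F [-1.8 -4.1 16.9] 26.5
t 26.55 q [ 0.19  0.58 -0.64  2.19  0.65  0.57  0.52] p [0.4219 0.1275 0.0203] F [ 0.3 -3.1 11.4]
```

Request:
{"op": "move_arm", "data": {"rows": [-0.2,4,0.1,0,0,0,-0.2,5,0,0,0,0,-0.2,5,0,0,0,0,-0.2,5,0,0,0,0,-0.1,4,0,0,0,0,-0.1,3,0,0,0,0,-0.1,2,0,0,0,0,0,0,0,0,0,0]}}

```text
clock: 27.55
ee_pos: [0.4262, 0.1544, 0.0202]
eef_rot: [-0.183, -3.136, -0.001]
ft_force: [-0.2, -3.8, 15.3]
finger_gap: 0.999
grasp_force: 7.1
```

Request:
{"op": "move_arm", "data": {"rows": [0,1,0,0,0,0,0,1,0,0,0,0,0,1,0,0,0,0,0,1,0,0,0,0,0,1,0,0,0,0,0,1,0,0,0,0,0,0,0,0,0,0,0,0,0,0,0,0]}}

```text
clock: 28.55
ee_pos: [0.4263, 0.1561, 0.0203]
eef_rot: [-0.187, -3.134, 0.009]
ft_force: [-2.1, -15.0, 24.8]
finger_gap: 1.001
grasp_force: 12.6
```

Request:
{"op": "move_arm", "data": {"rows": [0,0,-1,0,0,0,0,0,-3,0,0,0,0,0,-10,0,0,0,0,0,-20,0,0,0,0,0,-25,0,0,0,0,-25,-25,0,0,0,0,-35,-25,0,0,0,0,-35,-10,0,0,0]}}

```text
clock: 29.55
ee_pos: [0.4153, 0.0662, 0.1395]
eef_rot: [-0.178, -3.135, -0.004]
ft_force: [0.1, -0.8, 0.6]
finger_gap: 0.999
grasp_force: 0.0
```

Request:
{"op": "move_arm", "data": {"rows": [0,-45,0,0,0,0,0,-45,0,0,0,0,0,-45,0,0,0,0,0,-45,0,0,0,0,0,-30,0,0,0,0,0,0,0,0,0,0,0,0,0,0,0,0,0,0,0,0,0,0]}}

```text
clock: 30.55
ee_pos: [0.3908, -0.141, 0.1377]
eef_rot: [-0.177, -3.133, -0.003]
ft_force: [0.1, 0.3, -0.7]
finger_gap: 1.001
grasp_force: 0.0
```

```bash
python3 - <<'E'
from h import *
import pickle
c=snap("side");pickle.dump(c,open("s5.pkl","wb"));a=cv2.resize(c["color"][130:220,210:330],None,fx=6,fy=6,interpolation=cv2.INTER_CUBIC);cv2.imwrite("pics/s5.png",a[:,:,::-1])
E
```

```text
(no output)
```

View pics/s5.png

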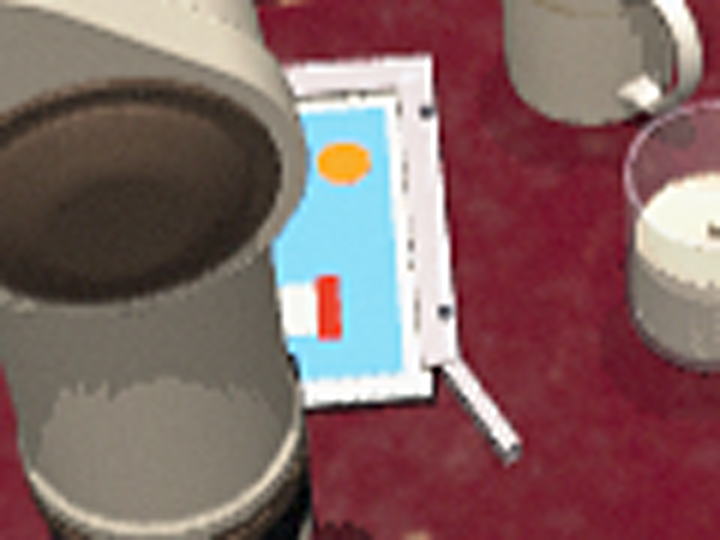

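The side view shows the print inside the frame under the lips. Its -y,+x corner is at crop (433,397) and its -y edge runs on to (305,407). I'll check its depth.

```bash
python3 - <<'E'
from loc import *
import pickle
c=pickle.load(open("s5.pkl","rb"))
L=lambda a:(np.array(a)+.5)/6-.5+[210,130]
print("print -y edge (top face):",tof(onz(c,L([[433,397],[370,401.5],[305,407]]),.006))*1e3)
print("right rail outer end, far right outer corner:",tof(onz(c,L([[458,360],[432,55]]),.014))*1e3)
c=wrist();save(c,"w5.png")
s=manip.observe();g=c["color"]
E
```

```text
print -y edge (top face): [[ 60.04232589 -86.5774318 ]
 [ 33.99783413 -86.31354562]
 [  7.18950077 -86.47405407]]
right rail outer end, far right outer corner: [[ 71.5743703  -74.5194583 ]
 [ 71.5911218   93.71131967]]
```

View pics/w5.png

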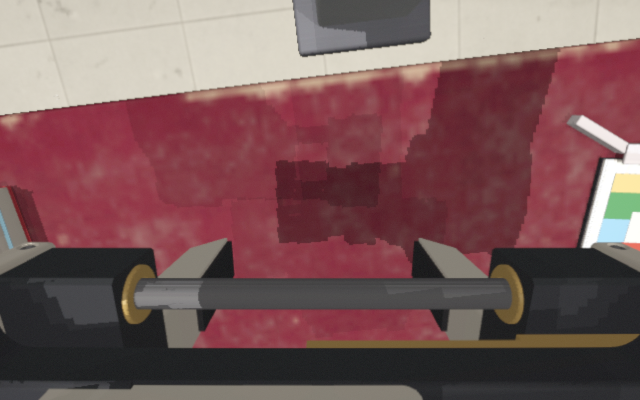

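Request:
{"op": "move_arm", "data": {"rows": [0.2,46,0,0,0,0,0.2,47,0,0,0,0,0.2,47,0,0,0,0,0.2,47,0,0,0,0,0.2,47,10,0,0,0,0.2,45,20,0,0,0,0,0,25,0,0,0,0,0,20,0,0,0]}}

```text
clock: 31.65
ee_pos: [0.4206, 0.1368, 0.0622]
eef_rot: [-0.176, -3.133, -0.004]
ft_force: [0.1, -1.2, 0.8]
finger_gap: 0.997
grasp_force: 0.0
```

Request:
{"op": "move_arm", "data": {"rows": [0,0,15,0,0,0,0,0,12,0,0,0,0,0,6,0,0,0,0,0,3,0,0,0,0,0,0,0,0,0,0,0,0,0,0,0,0,0,0,0,0,0,0,0,0,0,0,0]}}

```text
clock: 32.65
ee_pos: [0.4213, 0.1352, 0.0273]
eef_rot: [-0.181, -3.133, -0.003]
ft_force: [-0.1, -0.7, -0.3]
finger_gap: 0.999
grasp_force: 0.0
```

Request:
{"op": "move_arm", "data": {"rows": [0,0,5,0,0,0,0,0,1,0,0,0,0,0,0,0,0,0,0,0,1,0,0,0,0,0,0,0,0,0,0,0,1,0,0,0,0,0,0,0,0,0,0,0,0,0,0,0]}}

```text
clock: 33.65
ee_pos: [0.4212, 0.1354, 0.02]
eef_rot: [-0.18, -3.134, -0.002]
ft_force: [-4.9, -3.4, 17.2]
finger_gap: 1.004
grasp_force: 8.7
```

Request:
{"op": "move_arm", "data": {"rows": [0,1,0,0,0,0,0,1,0,0,0,0,0,1,0,0,0,0,0,1,0,0,0,0,0,1,0,0,0,0,0,0,0,0,0,0,0,0,0,0,0,0,0,0,0,0,0,0]}}

```text
clock: 34.65
ee_pos: [0.4212, 0.1358, 0.0202]
eef_rot: [-0.184, -3.132, 0.01]
ft_force: [-7.4, -15.2, 31.1]
finger_gap: 1.002
grasp_force: 15.1
```

The print didn't budge: 0.4 mm of travel for 5 mm commanded, so it's against the end wall. I'll lift clear and hand in.

Request:
{"op": "move_arm", "data": {"rows": [0,0,-1,0,0,0,0,0,-3,0,0,0,0,0,-10,0,0,0,0,0,-20,0,0,0,0,0,-25,0,0,0,0,-25,-25,0,0,0,0,-40,-20,0,0,0,0,-40,0,0,0,0]}}

```text
clock: 35.65
ee_pos: [0.4111, 0.0354, 0.1246]
eef_rot: [0.178, 3.136, 0.003]
ft_force: [0.4, 0.0, 0.4]
finger_gap: 1.0
grasp_force: 0.0
```

Request:
{"op": "move_arm", "data": {"rows": [0,-45,0,0,0,0,0,-45,0,0,0,0,0,-45,0,0,0,0,0,-30,0,0,0,0,0,0,0,0,0,0,0,0,0,0,0,0,0,0,0,0,0,0,0,0,0,0,0,0]}}

```text
clock: 36.65
ee_pos: [0.3912, -0.1273, 0.1227]
eef_rot: [-0.178, -3.133, -0.003]
ft_force: [1.0, -1.2, 0.2]
finger_gap: 1.001
grasp_force: 0.0
```

```bash
python3 - <<'E'
from loc import *
import pickle
c0=pickle.load(open("s5.pkl","rb"))["color"].astype(int);c=snap("side");a=pickle.load(open("c0.pkl","rb"))["side"]["color"].astype(int)
n=c["color"].astype(int)
print("change since s5 near print -y edge:",abs(n-c0)[190:202,262:284].mean())
for k,(v0,v1,u0,u1) in dict(jar_mug=(100,195,295,345),globe=(225,262,365,400),house=(285,322,386,412)).items(): print(k,abs(n-a)[v0:v1,u0:u1].mean().round(2))
g=n[190:204,262:282,1];print(g.mean(1).round(0),c0[190:204,262:282,1].mean(1).round(0))
print(manip.observe()["ft_force"]);print(manip.sign_off())
E
```

```text
change since s5 near print -y edge: 4.8977272727272725
jar_mug 1.98
globe 1.53
house 4.81
[225. 221. 236. 247. 250. 247. 170.  45.  32.  44.  44.  45.  46.  47.] [225. 219. 234. 245. 250. 247. 175.  48.  34.  43.  43.  45.  45.  46.]
[0.37037408 0.38562388 0.25037373]
the job is handed in; nothing more can be done
None
```

The print is in the frame, under its lips and pushed up against the end wall, and I handed the job in at about 37 s of the 72 s limit; a second push moved it no further, and camera checks showed no sign that the ornaments, jar or mug had moved.

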